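Sort the sanding pads by feel

ROBOT

A 6-joint arm with a two-finger parallel gripper is mounted at the origin on the work surface. World frame = base frame: x ahead of the robot, y to its left, z up, the work surface at z = 0. Lengths are in m, angles in rad, forces in N, time in s.
With the tool pointing down it reaches from about 0.325 to 0.775 m from the base axis. Payload 5.5 kg.
Tool frame: the origin (TCP) lies at the very end of the fingers, on their centre line; the grasp point (between the pads) lies 19 mm behind it; z points along the fingers, y is the line along which they close (so a half turn about z gives the same grasp; the last joint's range is limited). The gripper opens to 85 mm and grips with 20 to 120 N. Pads are 22 mm wide; open, the fingers measure 114 mm over their backs; the gripper's body (76 mm by 85 mm) begins 54 mm behind the grasp point. The pads swing forward as they close: fully open they stand 13 mm farther back than shut.
Start: joints at [-1.159, 0.091, 1.231, -0, 1.82, -0.057], TCP at [0.271, -0.535, 0.231] pointing down, gripper open.
Joint ranges: [-2.87, 2.87], [-0.86, 2.18], [0.17, 2.46], [-1.51, 4.65], [0.06, 2.69], [-2.65, 2.65]. Speed limits (rad/s): [2.57, 2.57, 3.01, 3.14, 3.14, 3.14].

INTERFACE

Orientations are given as a unit quaternion [x, y, z, w].
In Python, from station import arm gives the robot as it stands. The module is installed in compiled form; this text tells all that it offers.
- The arm moves only by the tool step_arm, never from a script. Its argument "commands" is a list of rows, each a list of 6 numbers: the shift along the world's x, y, z in m, then the turn, a rotation vector about the world's x, y, z in rad. In form: [[dx, dy, dz, ax, ay, az], ...]. A call has 1 to 12 rows; each row is the pose to reach, as a shift and turn from the pose commanded when the call began; what a row does not reach only later rows make up. A row lasts 1/8 s, in which the tool goes at most 62.5 mm and 10.7 degrees, less where a joint would pass 70% of its speed; a pose out of reach is approached as far as the arm can. A call with a gripper value outside its range is refused whole. "jaw" is the opening in per cent of the stroke, from 0 (shut) to 100 (fully open), set as the call begins (left out, the last holds). The fingers move at their own pace and stop on an object; "newtons" is the grip in N (left out, the last holds). Time passes only in rows, so rows that repeat a pose let the fingers close. It gives the time, the measured TCP pose, the force, the opening and the grip force at its end, in the units of the state.
- arm.sense(): the state, without advancing time (a new reading comes with each control period).
- arm.camera(name): name is "scene" or "top" or "wrist"; returns the picture (400x640x3 uint8, blue, green, red); there is no depth.
- arm.get_calibration(name): a dict with "mtx" (3x3 intrinsics, pixels), "R" (3x3) and "t" (3): a world point X has camera coordinates R X + t; the wrist camera has in their place "tool_from_camera" (4x4, takes a point from camera to tool coordinates, whose origin is the TCP and whose axes are the flange's). Camera axes: x right, y down, z forward; pixel columns grow to the right and rows downward; lengths in m; the calibration is good to about 2 mm. The wrist camera is an equidistant fisheye: a pixel r from the principal point sees the ray r / f radians off the axis. A picture is of the moment at which its call begins: read the wrist's pose just before it. get_calibration takes no time and is no camera call.
- arm.job_done(): hands the job in; it is judged then, once.
The state is a dict: "t": time; "joints": joint angles; "qd": joint speeds; "effort": joint torques, N m; "ee_pos": TCP position; "tool_rot": TCP orientation; "force": force on the tool from outside, world axes, zero at the start; "moment": the same for the moment, N m; "grip_width": opening from 0.0 (shut) to 1.0 (fully open); "grasp_force": force on a finger pad.
Only numpy, scipy, OpenCV 4.12 (cv2) and the standard library are available. Lean on these libraries where they do the work, as an engineer would, in place of code of your own. Each camera call takes 0.05 s, during which the arm holds its last target. There are 200 camera calls.

TASK

Three sanding pads that look alike stand on the cork mat: one soft, one medium, one firm. Find out which is which by pressing their cushions about 5 mm down from above, never crushing them. First set the firm one gently in the red tray and prove it there by pressing its cushion 5 mm once more, then do the same with the soft one in the white tray; leave both flat in their trays, cushion up, the medium one standing where it is, and everything else undisturbed.

Things in the scene. Friction and masses are not known exactly. Their poses are not given: they have to be found in the camera images.
- pad_a: One of three look-alike sanding pads on the cork mat: wooden block 60 (x) x 40 (y) x 30 (z) mm with a springy black cushion on top, 54 x 32 mm, faced with blue abrasive paper; 45 mm tall in all, about 0.18 kg. Origin: centre of the underside, z up. Grip the wood across its 40 mm width. One pad is soft, one medium, one firm; only pressing tells which is which.
- pad_b: One of three look-alike sanding pads on the cork mat: wooden block 60 (x) x 40 (y) x 30 (z) mm with a springy black cushion on top, 54 x 32 mm, faced with blue abrasive paper; 45 mm tall in all, about 0.18 kg. Origin: centre of the underside, z up. Grip the wood across its 40 mm width. One pad is soft, one medium, one firm; only pressing tells which is which.
- pad_c: One of three look-alike sanding pads on the cork mat: wooden block 60 (x) x 40 (y) x 30 (z) mm with a springy black cushion on top, 54 x 32 mm, faced with blue abrasive paper; 45 mm tall in all, about 0.18 kg. Origin: centre of the underside, z up. Grip the wood across its 40 mm width. One pad is soft, one medium, one firm; only pressing tells which is which.
- pad_a_cushion (a joint): How far the cushion of pad_a is pressed down from above, in m: 0 relaxed, hard stop at 0.009, spoilt beyond 0.0075. Pressed 5 mm, a soft cushion pushes back with about 2.7 N, a medium one 7 N, a firm one 14 N (0.45, 1.15, 2.3 N per mm, preloaded by 1 mm).
- pad_b_cushion (a joint): How far the cushion of pad_b is pressed down from above, in m: 0 relaxed, hard stop at 0.009, spoilt beyond 0.0075. Pressed 5 mm, a soft cushion pushes back with about 2.7 N, a medium one 7 N, a firm one 14 N (0.45, 1.15, 2.3 N per mm, preloaded by 1 mm).
- pad_c_cushion (a joint): How far the cushion of pad_c is pressed down from above, in m: 0 relaxed, hard stop at 0.009, spoilt beyond 0.0075. Pressed 5 mm, a soft cushion pushes back with about 2.7 N, a medium one 7 N, a firm one 14 N (0.45, 1.15, 2.3 N per mm, preloaded by 1 mm).
- tray_red: Red plastic sorting tray, fixed, 125 (x) x 150 (y) x 20 (z) mm outside, walls and floor 4 mm, open on top. Origin: centre of its underside. For the firm pad.
- tray_white: White plastic sorting tray, fixed, 125 (x) x 150 (y) x 20 (z) mm outside, walls and floor 4 mm, open on top. Origin: centre of its underside. For the soft pad.
- mat: Cork mat, fixed to the bench, 340 (x) x 300 (y) x 4 mm. Origin: centre of its underside. The pads start on it in a column along its x axis, about 105 mm apart.
- file: Bystander: needle file with a green handle, 180 mm long along its x, 14 mm thick, lying on the +y edge of the mat.
- jar: Bystander: glass jar with a copper lid, 76 mm wide, 120 mm tall. Origin: centre of the underside.
- palette: Bystander: round white ceramic palette, 170 mm wide, 8 mm thick, with colour wells.
- tub: Bystander: open white plastic tub, 72 mm wide, 35 mm tall.
- bench_block: Bystander: polished steel block 70 x 70 x 22 mm.
- driver: Bystander: screwdriver with a blue handle, lying beyond the trays.
- brush: Bystander: brush lying beyond the mat.

How it is judged:
By the outcome, as a careful person would: the job done as asked, in the order asked, and still so for the second after the job is handed in, with the robot touching nothing.
It also fails if it takes over 72 s, if anything falls off the work surface, if the arm or the gripper's body presses on something with over 40 N, if the wrist force passes 120 N, or if a joint passes its speed limit or range.

## Working session

There is one attempt and no reset: what is moved stays moved. The work goes in short steps, Python scripts to look and compute and a tool call to move; the robot and the scene stay as the last step left them, time stands still between calls to the robot, and variables do not carry over. Pictures are saved under pics/ and viewed, at most 10 in all, crops included, and the job is handed in when it is done.

Besides the shell and the picture viewer there is one more tool, called after ">>>" as name(argument=value, ...), one argument or row to a line, values as JSON. step_arm: Moves the arm, as the interface text tells. Its arguments: {"type":"object","properties":{"commands":{"type":"array"},"jaw":{"type":"number"},"newtons":{"type":"number"}},"required":["commands"]}

```bash
mkdir -p pics; python3 - <<'E'
from station import arm
import cv2
s=arm.sense();print(s)
for n in("top","scene"):
    cv2.imwrite(f"pics/{n}0.png",arm.camera(n));c=arm.get_calibration(n);print(n,c)
print(arm.get_calibration("wrist"))
E
```

```text
{'t': 0.0, 'joints': array([-1.15870057e+00,  9.18845760e-02,  1.23186610e+00,  1.73808842e-05,
        1.81978547e+00, -5.66989424e-02]), 'qd': array([ 0.00102512,  0.00128443, -0.00096853,  0.00067663, -0.00172857,
        0.00114098]), 'effort': array([ 5.16468481e-05, -4.58734488e+01, -4.18016982e+01, -5.14717016e-07,
        1.18395727e-02, -9.23452205e-06]), 'ee_pos': array([ 0.27098266, -0.53501838,  0.23014663]), 'tool_rot': array([ 9.72653533e-01,  2.32258820e-01, -1.63478339e-04, -9.57932211e-04]), 'force': array([ 0.05615996, -0.07253074, -0.16862984]), 'moment': array([-0.04396764,  0.0092416 , -0.04753691]), 'grasp_force': 0.0, 'grip_width': 0.9963767376996895}
top {'mtx': array([[397.12557674,   0.        , 315.23845093],
       [  0.        , 397.12557674, 195.97525435],
       [  0.        ,   0.        ,   1.        ]]), 'R': array([[-0.03547325, -0.99935488,  0.00561081],
       [-0.97386527,  0.03330707, -0.22467105],
       [ 0.22433923, -0.01343399, -0.97441851]]), 't': array([0.01596288, 0.59839367, 0.90046661])}
scene {'mtx': array([[511.18206784,   0.        , 314.22017115],
       [  0.        , 511.18206784, 201.2407441 ],
       [  0.        ,   0.        ,   1.        ]]), 'R': array([[-0.88335978,  0.46867479,  0.00440848],
       [ 0.40474232,  0.76753517, -0.4970648 ],
       [-0.23634541, -0.43730275, -0.86770222]]), 't': array([ 0.52654384, -0.23966686,  1.55434544])}
{'mtx': array([[309.70691629,   0.        , 318.73356127],
       [  0.        , 309.70691629, 203.62280745],
       [  0.        ,   0.        ,   1.        ]]), 'tool_from_camera': array([[ 2.54720165e-04, -9.63464462e-01, -2.67836081e-01,
         6.74077940e-02],
       [ 9.99999621e-01,  2.23931863e-05,  8.70476557e-04,
         5.41168097e-04],
       [-8.32675524e-04, -2.67836201e-01,  9.63464102e-01,
        -1.42016455e-01],
       [ 0.00000000e+00,  0.00000000e+00,  0.00000000e+00,
         1.00000000e+00]])}
```

View pics/top0.png

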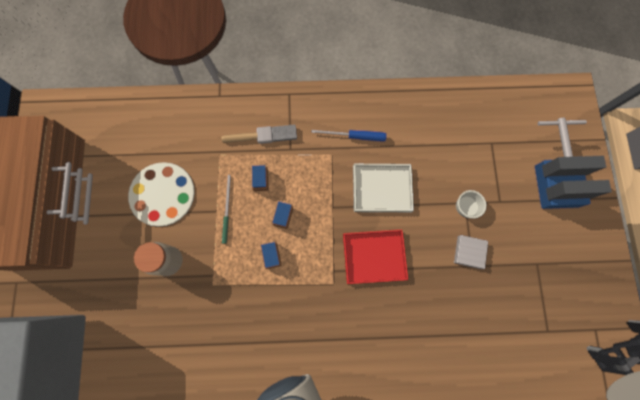

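View pics/scene0.png

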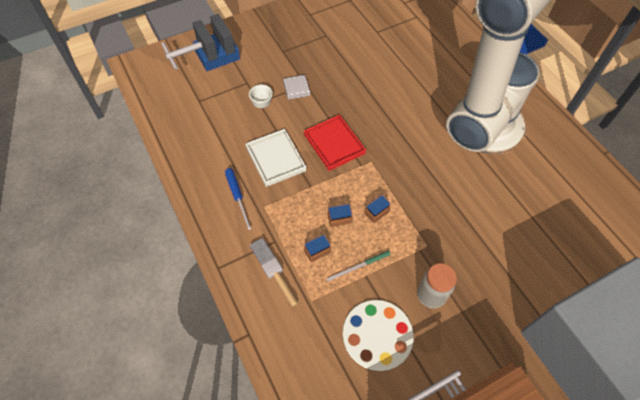

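The top view shows the pads at about (260,178), (283,215) and (271,256). The red tray is at (376,257), the white tray at (383,188), and the file at (227,210).

```bash
cat > h.py <<'E'
import cv2,numpy as np
from station import arm
def back(n,uv,z):
    c=arm.get_calibration(n);K,R,t=c["mtx"],c["R"],c["t"]
    d=np.c_[np.asarray(uv,float).reshape(-1,2),np.ones(len(np.asarray(uv).reshape(-1,2)))]@np.linalg.inv(K).T@R
    C=-R.T@t; return (C+d*((z-C[2])/d[:,2])[:,None])[:,:2]
def blobs(n,img,lo,hi,z,amin,box,up=4):
    x0,y0,x1,y1=box
    im=cv2.resize(img[y0:y1,x0:x1],None,fx=up,fy=up,interpolation=cv2.INTER_CUBIC)
    m=cv2.inRange(cv2.cvtColor(im,cv2.COLOR_BGR2HSV),lo,hi)
    for c in cv2.findContours(m,cv2.RETR_EXTERNAL,cv2.CHAIN_APPROX_NONE)[0]:
        if cv2.contourArea(c)<amin*up*up: continue
        uv=(c.reshape(-1,2)+.5)/up-.5+[x0,y0]
        w=back(n,uv,z); (cx,cy),(a,b),th=cv2.minAreaRect((w*1000).astype(np.float32))
        if a<b: a,b,th=b,a,th+90
        print(n,np.round(uv.mean(0),1),"xy mm %.1f %.1f size %.1f %.1f long-axis deg %.1f"%(cx,cy,a,b,(th+90)%180-90))
E
python3 - <<'E'
from h import *
for n,bp,bt in(("top",(215,155,335,285),(335,155,425,295)),("scene",(265,165,425,300),(235,105,375,190))):
    im=cv2.imread(f"pics/{n}0.png")
    blobs(n,im,(100,100,30),(130,255,255),.049,80,bp)
    blobs(n,im,(0,180,90),(6,255,255),.02,300,bt);blobs(n,im,(170,180,90),(180,255,255),.02,300,bt)
    blobs(n,im,(0,0,120),(180,70,255),.02,300,bt)
E
```

```text
top [269.8 254.5] xy mm 462.6 109.1 size 52.0 30.7 long-axis deg 10.8
top [281.6 213.6] xy mm 561.3 79.0 size 51.9 30.3 long-axis deg -16.5
top [258.6 176.2] xy mm 659.0 135.1 size 52.6 30.1 long-axis deg 0.9
top [374.6 256.5] xy mm 451.7 -147.8 size 148.2 121.5 long-axis deg -88.2
top [382.6 187.6] xy mm 627.4 -180.3 size 155.4 129.2 long-axis deg 87.5
scene [316.9 244.9] xy mm 661.7 138.5 size 53.9 34.2 long-axis deg 0.7
scene [339.7 211.6] xy mm 563.8 82.1 size 53.5 34.6 long-axis deg -16.3
scene [377.7 205.3] xy mm 465.3 112.4 size 55.4 33.5 long-axis deg 10.4
scene [334.4 142. ] xy mm 454.7 -143.1 size 162.0 131.9 long-axis deg -88.4
scene [275.2 157.2] xy mm 629.2 -175.2 size 166.3 130.9 long-axis deg 87.6
```

>>> step_arm(
  commands=[
    [0.193, 0.646, -0.08, 0, 0, -0.284],
    [0.193, 0.646, -0.08, 0, 0, -0.284],
    [0.193, 0.646, -0.08, 0, 0, -0.284],
    [0.193, 0.646, -0.08, 0, 0, -0.284],
    [0.193, 0.646, -0.08, 0, 0, -0.284],
    [0.193, 0.646, -0.08, 0, 0, -0.284],
    [0.193, 0.646, -0.08, 0, 0, -0.284],
    [0.193, 0.646, -0.08, 0, 0, -0.284],
    [0.193, 0.646, -0.08, 0, 0, -0.284],
    [0.193, 0.646, -0.08, 0, 0, -0.284],
    [0.193, 0.646, -0.08, 0, 0, -0.284],
    [0.193, 0.646, -0.08, 0, 0, -0.284],
  ],
  jaw=0,
  newtons=20,
)

```text
t: 1.6
ee_pos: [0.4636, 0.1139, 0.1496]
tool_rot: [0.995, 0.095, -0.001, -0.0]
force: [-0.4, -0.7, -0.5]
grip_width: 0.003
grasp_force: 0.0
```

```bash
cat >> h.py <<'E'
from scipy.spatial.transform import Rotation as Ro
def wrist(z=.049,lo=(100,90,25),hi=(130,255,255),amin=300,name=None):
    s=arm.sense();im=arm.camera("wrist");c=arm.get_calibration("wrist");K=c["mtx"];T=c["tool_from_camera"]
    if name: cv2.imwrite(name,im)
    print("tcp",np.round(s["ee_pos"],4),"F",np.round(s["force"],2))
    R=Ro.from_quat(s["tool_rot"]).as_matrix()
    m=cv2.inRange(cv2.cvtColor(im,cv2.COLOR_BGR2HSV),lo,hi)
    for q in cv2.findContours(m,cv2.RETR_EXTERNAL,cv2.CHAIN_APPROX_NONE)[0]:
        if cv2.contourArea(q)<amin: continue
        p=(q.reshape(-1,2)-K[:2,2])/K[0,0];r=np.linalg.norm(p,axis=1)+1e-9
        d=np.c_[p*(np.sin(r)/r)[:,None],np.cos(r)]@T[:3,:3].T@R.T
        C=s["ee_pos"]+R@T[:3,3];w=(C+d*((z-C[2])/d[:,2])[:,None])[:,:2]
        (cx,cy),(a,b),th=cv2.minAreaRect((w*1000).astype(np.float32))
        if a<b:a,b,th=b,a,th+90
        print(q.reshape(-1,2).mean(0).round(),"xy %.1f %.1f size %.1f %.1f deg %.1f"%(cx,cy,a,b,(th+90)%180-90))
E
python3 -c "
from h import *
wrist(name='pics/w1.png')"
```

```text
tcp [0.4636 0.1139 0.1496] F [-0.38 -0.73 -0.53]
[323. 202.] xy 464.5 109.5 size 55.2 33.2 deg 10.5
[384.  92.] xy 563.0 79.4 size 55.2 33.4 deg -16.3
[593.   8.] xy 733.6 -139.1 size 62.4 26.3 deg -60.0
```

View pics/w1.png

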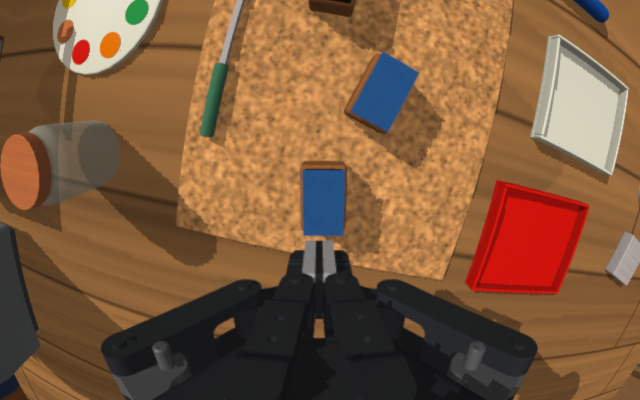

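The wrist view has the first pad ahead of the fingertips at (323,202) and the second at (384,92). Both agree with the top and scene estimates.

>>> step_arm(
  commands=[
    [0, -0.001, -0.05, 0, 0, 0],
    [0, -0.001, -0.08, 0, 0, 0],
    [0, -0.001, -0.097, 0, 0, 0],
    [0, -0.001, -0.097, 0, 0, 0],
    [0, -0.001, -0.097, 0, 0, 0],
    [0, -0.001, -0.097, 0, 0, 0],
  ],
)

```text
t: 2.4
ee_pos: [0.4651, 0.1098, 0.056]
tool_rot: [0.996, 0.092, 0.001, -0.0]
force: [0.2, -0.3, -0.2]
grip_width: -0.002
grasp_force: 0.0
```

>>> step_arm(
  commands=[
    [0, 0, -0.002, 0, 0, 0],
    [0, 0, -0.004, 0, 0, 0],
    [0, 0, -0.006, 0, 0, 0],
    [0, 0, -0.007, 0, 0, 0],
    [0, 0, -0.007, 0, 0, 0],
    [0, 0, -0.007, 0, 0, 0],
  ],
)

```text
t: 3.15
ee_pos: [0.4641, 0.1098, 0.0474]
tool_rot: [0.996, 0.092, -0.0, -0.0]
force: [-1.9, -0.2, 1.6]
grip_width: -0.003
grasp_force: 0.8
```

>>> step_arm(
  commands=[
    [0, 0, -0.001, 0, 0, 0],
    [0, 0, -0.002, 0, 0, 0],
    [0, 0, -0.003, 0, 0, 0],
    [0, 0, -0.003, 0, 0, 0],
    [0, 0, -0.003, 0, 0, 0],
    [0, 0, -0.003, 0, 0, 0],
    [0, 0, -0.003, 0, 0, 0],
  ],
)

```text
t: 4.03
ee_pos: [0.4642, 0.1098, 0.0445]
tool_rot: [0.996, 0.092, 0.0, -0.0]
force: [-2.5, -0.9, 5.2]
grip_width: -0.002
grasp_force: 2.5
```

>>> step_arm(
  commands=[
    [0, 0, -0.0008, 0, 0, 0],
    [0, 0, -0.0008, 0, 0, 0],
    [0, 0, -0.0008, 0, 0, 0],
    [0, 0, -0.0008, 0, 0, 0],
  ],
)

```text
t: 4.53
ee_pos: [0.4642, 0.1097, 0.0438]
tool_rot: [0.996, 0.092, 0.0, -0.0]
force: [-2.5, -0.8, 5.6]
grip_width: -0.003
grasp_force: 2.9
```

>>> step_arm(
  commands=[
    [0, 0, 0.035, 0, 0, 0],
    [0.049, -0.015, 0.045, 0, 0, -0.16],
    [0.099, -0.03, 0.045, 0, 0, -0.32],
    [0.099, -0.03, 0.045, 0, 0, -0.471],
    [0.099, -0.03, 0.03, 0, 0, -0.471],
    [0.099, -0.03, 0.011, 0, 0, -0.471],
    [0.099, -0.03, 0.011, 0, 0, -0.471],
    [0.099, -0.03, 0.011, 0, 0, -0.471],
  ],
)

```text
t: 5.52
ee_pos: [0.5628, 0.0799, 0.0545]
tool_rot: [0.99, -0.142, 0.0, -0.0]
force: [-0.1, -0.4, 0.5]
grip_width: 0.005
grasp_force: 0.0
```

>>> step_arm(
  commands=[
    [0, 0, -0.002, 0, 0, 0],
    [0, 0, -0.004, 0, 0, 0],
    [0, 0, -0.006, 0, 0, 0],
    [0, 0, -0.008, 0, 0, 0],
    [0, 0, -0.009, 0, 0, 0],
    [0, 0, -0.009, 0, 0, 0],
    [0, 0, -0.009, 0, 0, 0],
    [0, 0, -0.009, 0, 0, 0],
  ],
)

```text
t: 6.52
ee_pos: [0.5632, 0.0797, 0.0456]
tool_rot: [0.99, -0.143, 0.0, -0.0]
force: [-1.4, 0.8, 1.9]
grip_width: 0.002
grasp_force: 0.7
```

>>> step_arm(
  commands=[
    [0, 0, -0.001, 0, 0, 0],
    [0, 0, -0.0018, 0, 0, 0],
    [0, 0, -0.0018, 0, 0, 0],
    [0, 0, -0.0018, 0, 0, 0],
    [0, 0, -0.0018, 0, 0, 0],
  ],
)

```text
t: 7.15
ee_pos: [0.5632, 0.0797, 0.0438]
tool_rot: [0.99, -0.143, 0.0, -0.0]
force: [-0.5, -0.2, 2.9]
grip_width: -0.002
grasp_force: 1.1
```

>>> step_arm(
  commands=[
    [0, 0, 0.035, 0, 0, 0],
    [0.049, 0.029, 0.045, 0, 0, 0.1],
    [0.097, 0.057, 0.045, 0, 0, 0.2],
    [0.097, 0.057, 0.045, 0, 0, 0.3],
    [0.097, 0.057, 0.03, 0, 0, 0.3],
    [0.097, 0.057, 0.012, 0, 0, 0.3],
    [0.097, 0.057, 0.012, 0, 0, 0.3],
    [0.097, 0.057, 0.012, 0, 0, 0.3],
  ],
)

```text
t: 8.15
ee_pos: [0.6598, 0.1364, 0.056]
tool_rot: [1.0, 0.006, 0.0, -0.0]
force: [-0.1, 0.5, -0.2]
grip_width: 0.001
grasp_force: 0.0
```

>>> step_arm(
  commands=[
    [0, 0, -0.002, 0, 0, 0],
    [0, 0, -0.004, 0, 0, 0],
    [0, 0, -0.006, 0, 0, 0],
    [0, 0, -0.008, 0, 0, 0],
    [0, 0, -0.008, 0, 0, 0],
    [0, 0, -0.008, 0, 0, 0],
    [0, 0, -0.008, 0, 0, 0],
  ],
)

```text
t: 9.02
ee_pos: [0.6601, 0.1367, 0.0479]
tool_rot: [1.0, 0.007, 0.0, -0.0]
force: [-0.8, 0.5, 2.6]
grip_width: 0.001
grasp_force: 1.2
```

>>> step_arm(
  commands=[
    [0, 0, -0.001, 0, 0, 0],
    [0, 0, -0.002, 0, 0, 0],
    [0, 0, -0.003, 0, 0, 0],
    [0, 0, -0.004, 0, 0, 0],
    [0, 0, -0.004, 0, 0, 0],
    [0, 0, -0.004, 0, 0, 0],
    [0, 0, -0.004, 0, 0, 0],
  ],
)

```text
t: 9.9
ee_pos: [0.6603, 0.1368, 0.0453]
tool_rot: [1.0, 0.007, 0.001, -0.0]
force: [-3.9, -0.5, 7.7]
grip_width: -0.001
grasp_force: 4.3
```

>>> step_arm(
  commands=[
    [0, 0, -0.001, 0, 0, 0],
    [0, 0, -0.002, 0, 0, 0],
    [0, 0, -0.0025, 0, 0, 0],
    [0, 0, -0.0025, 0, 0, 0],
    [0, 0, -0.0025, 0, 0, 0],
    [0, 0, -0.0025, 0, 0, 0],
  ],
)

```text
t: 10.65
ee_pos: [0.6604, 0.1368, 0.0437]
tool_rot: [1.0, 0.007, 0.001, -0.0]
force: [-5.8, -0.1, 12.0]
grip_width: -0.003
grasp_force: 6.0
```

The presses read 5.6 N on P1, 2.9 N on P2 and 12 N on P3, so P1 is medium, P2 soft and P3 firm. Next I grasp P3.

>>> step_arm(
  commands=[
    [0, 0, 0.03, 0, 0, 0],
    [0, 0, 0.06, 0, 0, 0],
    [0, 0, 0.06, 0, 0, 0],
  ],
)

```text
t: 11.02
ee_pos: [0.6617, 0.1369, 0.1042]
tool_rot: [1.0, 0.007, 0.003, -0.0]
force: [0.9, 0.3, 0.4]
grip_width: 0.001
grasp_force: 0.0
```

>>> step_arm(
  commands=[
    [0, 0, 0, 0, 0, 0],
    [0, 0, 0, 0, 0, 0],
    [0, 0, 0, 0, 0, 0],
    [0, 0, 0, 0, 0, 0],
  ],
  jaw=72,
)

```text
t: 11.52
ee_pos: [0.6599, 0.1367, 0.1005]
tool_rot: [1.0, 0.007, -0.0, 0.0]
force: [-0.7, 0.3, -0.6]
grip_width: 0.721
grasp_force: 0.0
```

```bash
python3 -c "
from h import *
wrist(name='pics/w2.png')
print(arm.sense()['grip_width'])"
```

```text
tcp [0.6599 0.1367 0.1005] F [-0.73  0.33 -0.6 ]
[380. 322.] xy 578.3 86.7 size 37.2 15.5 deg -15.2
[100. 198.] xy 676.1 306.7 size 23.5 23.1 deg -58.7
[319. 219.] xy 662.4 135.7 size 55.3 33.4 deg 0.8
[596. 101.] xy 766.9 -107.8 size 103.6 22.5 deg 82.7
0.7197221833813102
```

View pics/w2.png

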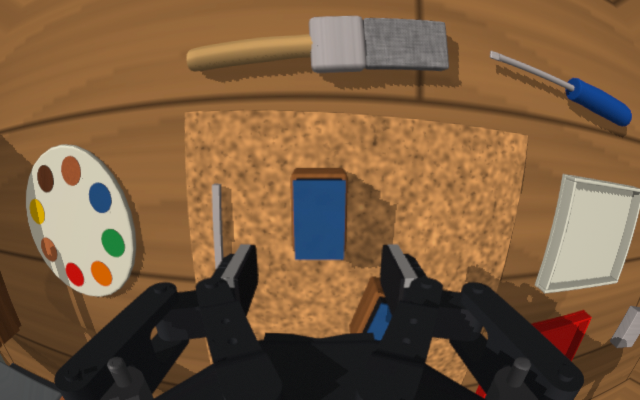

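The pad is centred between the open fingers at (319,219). The file at column 216 is clear of the left finger.

>>> step_arm(
  commands=[
    [0.002, -0.001, -0.04, 0, 0, 0],
    [0.002, -0.001, -0.075, 0, 0, 0],
    [0.002, -0.001, -0.09, 0, 0, 0],
    [0.002, -0.001, -0.095, 0, 0, 0],
    [0.002, -0.001, -0.095, 0, 0, 0],
    [0.002, -0.001, -0.095, 0, 0, 0],
  ],
)

```text
t: 12.32
ee_pos: [0.6631, 0.1359, 0.0082]
tool_rot: [1.0, 0.007, 0.001, -0.0]
force: [0.2, 0.5, -0.3]
grip_width: 0.723
grasp_force: 0.0
```

>>> step_arm(
  commands=[
    [0, 0, 0, 0, 0, 0],
    [0, 0, 0, 0, 0, 0],
    [0, 0, 0, 0, 0, 0],
    [0, 0, 0, 0, 0, 0],
    [0, 0, 0, 0, 0, 0],
  ],
  jaw=0,
  newtons=30,
)

```text
t: 12.95
ee_pos: [0.6628, 0.1358, 0.0075]
tool_rot: [1.0, 0.007, 0.001, -0.0]
force: [0.7, -1.0, 6.1]
grip_width: 0.463
grasp_force: 32.5
```

>>> step_arm(
  commands=[
    [0, 0, 0.01, 0, 0, 0],
    [0, 0, 0.04, 0, 0, 0],
    [0, 0, 0.08, 0, 0, 0],
    [0, 0, 0.1, 0, 0, 0],
    [0, 0, 0.1, 0, 0, 0],
    [0, 0, 0.1, 0, 0, 0],
  ],
)

```text
t: 13.7
ee_pos: [0.6613, 0.1356, 0.1039]
tool_rot: [1.0, 0.007, -0.002, 0.0]
force: [-0.1, 0.1, -2.2]
grip_width: 0.46
grasp_force: 31.7
```

```bash
python3 -c "
from h import *
s=arm.sense();wrist(z=s['ee_pos'][2]+.043,name='pics/w3.png')
print(s['joints'])"
```

```text
tcp [0.6613 0.1356 0.1039] F [-0.15  0.07 -2.16]
[319. 284.] xy 667.5 134.9 size 45.3 33.9 deg 0.9
[101. 198.] xy 702.9 222.2 size 11.7 11.6 deg -11.1
[593. 102.] xy 748.4 13.2 size 52.1 11.2 deg 83.4
[1.51813657e-01 3.06622298e-01 1.21234886e+00 4.24220990e-05
 1.62579485e+00 1.70884780e+00]
```

View pics/w3.png

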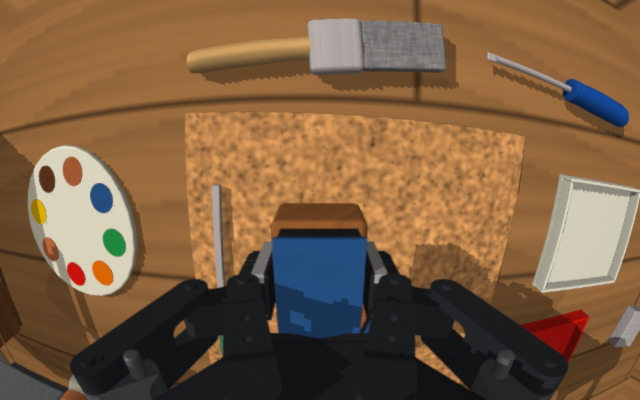

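The pad is held straight and level, with blue face corners at about (272,238) and (366,330). Now I carry it to the red tray.

>>> step_arm(
  commands=[
    [-0.026, -0.035, 0, 0, 0, 0],
    [-0.052, -0.07, 0, 0, 0, 0],
    [-0.078, -0.106, 0, 0, 0, 0],
    [-0.105, -0.141, 0, 0, 0, 0],
    [-0.131, -0.176, 0, 0, 0, 0.016],
    [-0.157, -0.211, 0, 0, 0, 0.016],
    [-0.183, -0.247, 0, 0, 0, 0.016],
    [-0.2, -0.27, 0, 0, 0, 0.016],
    [-0.209, -0.282, 0, 0, 0, 0.016],
    [-0.209, -0.282, 0, 0, 0, 0.016],
    [-0.209, -0.282, -0.03, 0, 0, 0.016],
    [-0.209, -0.282, -0.05, 0, 0, 0.016],
  ],
)

```text
t: 15.25
ee_pos: [0.4534, -0.1451, 0.0547]
tool_rot: [1.0, 0.015, -0.0, -0.001]
force: [0.2, -0.8, -2.0]
grip_width: 0.463
grasp_force: 31.7
```

>>> step_arm(
  commands=[
    [0, 0, -0.02, 0, 0, 0],
    [0, 0, -0.035, 0, 0, 0],
    [0, 0, -0.041, 0, 0, 0],
    [0, 0, -0.043, 0, 0, 0],
    [0, 0, -0.043, 0, 0, 0],
    [0, 0, -0.043, 0, 0, 0],
  ],
)

```text
t: 16.0
ee_pos: [0.4536, -0.1465, 0.014]
tool_rot: [1.0, 0.015, 0.001, 0.0]
force: [0.3, 0.1, -1.9]
grip_width: 0.464
grasp_force: 31.7
```

>>> step_arm(
  commands=[
    [0, 0, -0.001, 0, 0, 0],
    [0, 0, -0.002, 0, 0, 0],
    [0, 0, -0.003, 0, 0, 0],
    [0, 0, -0.004, 0, 0, 0],
    [0, 0, -0.005, 0, 0, 0],
    [0, 0, -0.0055, 0, 0, 0],
    [0, 0, -0.0055, 0, 0, 0],
    [0, 0, -0.0055, 0, 0, 0],
  ],
)

```text
t: 17.0
ee_pos: [0.4531, -0.1463, 0.0077]
tool_rot: [1.0, 0.015, 0.0, -0.0]
force: [0.9, 0.6, -1.9]
grip_width: 0.462
grasp_force: 31.7
```

>>> step_arm(
  commands=[
    [0, 0, -0.0006, 0, 0, 0],
    [0, 0, -0.0012, 0, 0, 0],
    [0, 0, -0.0018, 0, 0, 0],
    [0, 0, -0.0018, 0, 0, 0],
    [0, 0, -0.0018, 0, 0, 0],
  ],
)

```text
t: 17.62
ee_pos: [0.4535, -0.1465, 0.0075]
tool_rot: [1.0, 0.015, 0.001, 0.0]
force: [-3.8, 2.2, 7.7]
grip_width: 0.462
grasp_force: 32.9
```

>>> step_arm(
  commands=[
    [0, 0, 0.0012, 0, 0, 0],
    [0, 0, 0.0012, 0, 0, 0],
  ],
)

```text
t: 17.88
ee_pos: [0.4534, -0.1464, 0.0075]
tool_rot: [1.0, 0.015, 0.0, 0.0]
force: [-0.9, 0.6, 2.9]
grip_width: 0.462
grasp_force: 32.2
```

>>> step_arm(
  commands=[
    [0, 0, 0, 0, 0, 0],
    [0, 0, 0, 0, 0, 0],
    [0, 0, 0, 0, 0, 0],
    [0, 0, 0, 0, 0, 0],
  ],
  jaw=68,
)

```text
t: 18.38
ee_pos: [0.4531, -0.1463, 0.007]
tool_rot: [1.0, 0.015, -0.0, -0.0]
force: [0.5, -0.6, 0.3]
grip_width: 0.68
grasp_force: 0.0
```

>>> step_arm(
  commands=[
    [0, 0, 0.015, 0, 0, 0],
    [0, 0, 0.05, 0, 0, 0],
    [0, 0, 0.093, 0, 0, 0],
    [0, 0, 0.093, 0, 0, 0],
    [0, 0, 0.093, 0, 0, 0],
  ],
)

```text
t: 19.0
ee_pos: [0.4531, -0.1463, 0.1004]
tool_rot: [1.0, 0.015, 0.0, 0.0]
force: [0.1, -1.1, -0.5]
grip_width: 0.679
grasp_force: 0.0
```

>>> step_arm(
  commands=[
    [0, 0, 0, 0, 0, 0],
    [0, 0, 0, 0, 0, 0],
    [0, 0, 0, 0, 0, 0],
    [0, 0, 0, 0, 0, 0],
    [0, 0, 0, 0, 0, 0],
    [0, 0, 0, 0, 0, 0],
  ],
  jaw=0,
  newtons=20,
)

```text
t: 19.75
ee_pos: [0.4531, -0.1463, 0.1001]
tool_rot: [1.0, 0.015, 0.0, -0.0]
force: [-0.6, -0.3, -0.3]
grip_width: -0.001
grasp_force: 0.0
```

```bash
python3 -c "
from h import *
wrist(name='pics/w4.png')"
```

```text
tcp [ 0.4531 -0.1463  0.1001] F [-0.61 -0.26 -0.34]
[319. 217.] xy 457.6 -147.3 size 46.5 33.3 deg 1.7
[ 40. 198.] xy 464.7 105.4 size 54.5 36.5 deg 10.6
[52. 83.] xy 562.7 75.6 size 54.6 35.9 deg -16.3
```

View pics/w4.png

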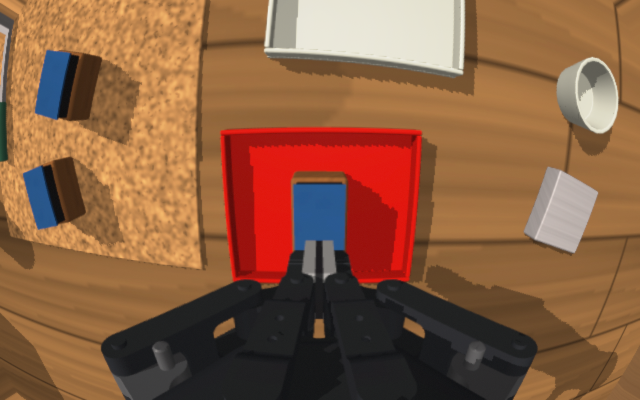

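The pad sits flat in the red tray at (319,217), cushion up. I press it there now.

>>> step_arm(
  commands=[
    [0, 0, -0.025, 0, 0, 0],
    [0, 0, -0.04, 0, 0, 0],
    [0, 0, -0.046, 0, 0, 0],
    [0, 0, -0.049, 0, 0, 0],
    [0, 0, -0.052, 0, 0, 0],
    [0, 0, -0.054, 0, 0, 0],
    [0, 0, -0.056, 0, 0, 0],
    [0, 0, -0.056, 0, 0, 0],
    [0, 0, -0.056, 0, 0, 0],
  ],
)

```text
t: 20.92
ee_pos: [0.4536, -0.1465, 0.0457]
tool_rot: [1.0, 0.015, 0.001, 0.0]
force: [-2.5, 0.9, 7.5]
grip_width: -0.001
grasp_force: 3.7
```

>>> step_arm(
  commands=[
    [0, 0, -0.001, 0, 0, 0],
    [0, 0, -0.002, 0, 0, 0],
    [0, 0, -0.003, 0, 0, 0],
    [0, 0, -0.0034, 0, 0, 0],
    [0, 0, -0.0034, 0, 0, 0],
    [0, 0, -0.0034, 0, 0, 0],
    [0, 0, -0.0034, 0, 0, 0],
  ],
)

```text
t: 21.8
ee_pos: [0.4537, -0.1465, 0.0434]
tool_rot: [1.0, 0.015, 0.001, 0.0]
force: [-5.6, 1.4, 13.1]
grip_width: -0.001
grasp_force: 6.4
```

The firm pad pushes back with 13.1 N in the red tray. Next I grasp the soft pad.

>>> step_arm(
  commands=[
    [0, 0, 0.03, 0, 0, 0],
    [0, 0, 0.06, 0, 0, 0],
    [0.02, 0.045, 0.06, 0, 0, -0.1],
    [0.05, 0.1, 0.06, 0, 0, -0.2],
    [0.08, 0.155, 0.06, 0, 0, -0.316],
    [0.1, 0.21, 0.06, 0, 0, -0.316],
    [0.11, 0.226, 0.06, 0, 0, -0.316],
    [0.11, 0.226, 0.06, 0, 0, -0.316],
    [0.11, 0.226, 0.06, 0, 0, -0.316],
  ],
)

```text
t: 22.92
ee_pos: [0.5628, 0.0784, 0.1006]
tool_rot: [0.99, -0.143, -0.0, 0.0]
force: [-0.2, 0.2, -0.0]
grip_width: -0.004
grasp_force: 0.0
```

>>> step_arm(
  commands=[
    [0, 0, 0, 0, 0, 0],
    [0, 0, 0, 0, 0, 0],
    [0, 0, 0, 0, 0, 0],
    [0, 0, 0, 0, 0, 0],
  ],
  jaw=70,
)

```text
t: 23.42
ee_pos: [0.5631, 0.0795, 0.1008]
tool_rot: [0.99, -0.143, 0.0, -0.0]
force: [-0.0, 0.3, -0.1]
grip_width: 0.701
grasp_force: 0.0
```

```bash
python3 -c "
from h import *
wrist(name='pics/w5.png')"
```

```text
tcp [0.5631 0.0795 0.1008] F [-0.04  0.26 -0.12]
[310. 327.] xy 479.9 111.2 size 34.9 29.7 deg -78.8
[578. 260.] xy 453.9 -144.2 size 57.1 35.6 deg 1.6
[318. 220.] xy 564.6 78.6 size 54.8 33.3 deg -16.4
```

View pics/w5.png

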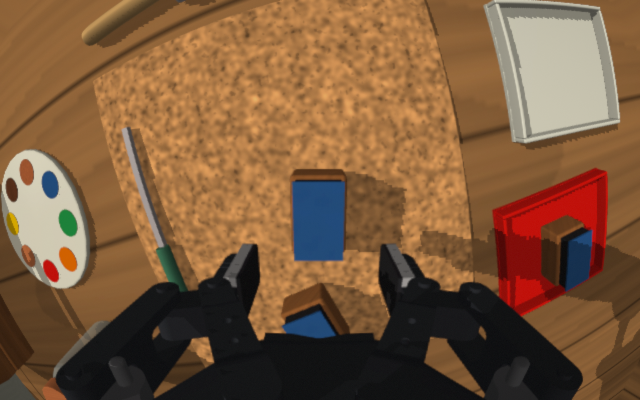

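The soft pad is centred between the fingers at (318,220).

>>> step_arm(
  commands=[
    [0.001, -0.001, -0.04, 0, 0, 0],
    [0.001, -0.001, -0.075, 0, 0, 0],
    [0.001, -0.001, -0.09, 0, 0, 0],
    [0.001, -0.001, -0.0945, 0, 0, 0],
    [0.001, -0.001, -0.0945, 0, 0, 0],
    [0.001, -0.001, -0.0945, 0, 0, 0],
  ],
)

```text
t: 24.22
ee_pos: [0.5651, 0.0788, 0.0079]
tool_rot: [0.99, -0.143, 0.001, -0.0]
force: [-0.1, -0.0, 0.5]
grip_width: 0.695
grasp_force: 0.0
```

>>> step_arm(
  commands=[
    [0, 0, 0, 0, 0, 0],
    [0, 0, 0, 0, 0, 0],
    [0, 0, 0, 0, 0, 0],
    [0, 0, 0, 0, 0, 0],
    [0, 0, 0, 0, 0, 0],
  ],
  jaw=0,
  newtons=30,
)

```text
t: 24.85
ee_pos: [0.5648, 0.0788, 0.0074]
tool_rot: [0.99, -0.143, 0.001, -0.0]
force: [-0.9, 0.1, 5.0]
grip_width: 0.459
grasp_force: 32.6
```

>>> step_arm(
  commands=[
    [0, 0, 0.01, 0, 0, 0],
    [0, 0, 0.04, 0, 0, 0],
    [0, 0, 0.08, 0, 0, 0],
    [0, 0, 0.1, 0, 0, 0],
    [0, 0, 0.1, 0, 0, 0],
    [0, 0, 0.1, 0, 0, 0],
  ],
)

```text
t: 25.6
ee_pos: [0.5632, 0.0787, 0.1041]
tool_rot: [0.99, -0.143, -0.001, 0.0]
force: [0.0, -0.2, -2.5]
grip_width: 0.462
grasp_force: 31.8
```

>>> step_arm(
  commands=[
    [0.008, -0.035, 0, 0, 0, 0.04],
    [0.016, -0.07, 0, 0, 0, 0.08],
    [0.026, -0.105, 0, 0, 0, 0.12],
    [0.035, -0.14, 0, 0, 0, 0.16],
    [0.044, -0.176, 0, 0, 0, 0.2],
    [0.053, -0.211, 0, 0, 0, 0.243],
    [0.06, -0.24, 0, 0, 0, 0.243],
    [0.064, -0.257, 0, 0, 0, 0.243],
    [0.064, -0.257, 0, 0, 0, 0.243],
    [0.064, -0.257, -0.03, 0, 0, 0.243],
    [0.064, -0.257, -0.05, 0, 0, 0.243],
    [0.064, -0.257, -0.05, 0, 0, 0.243],
  ],
)

```text
t: 27.1
ee_pos: [0.6265, -0.1768, 0.0531]
tool_rot: [1.0, -0.021, -0.003, -0.001]
force: [-0.6, -0.1, -2.1]
grip_width: 0.463
grasp_force: 31.7
```

>>> step_arm(
  commands=[
    [0, 0, -0.02, 0, 0, 0],
    [0, 0, -0.035, 0, 0, 0],
    [0, 0, -0.041, 0, 0, 0],
    [0, 0, -0.044, 0, 0, 0],
    [0, 0, -0.046, 0, 0, 0],
    [0, 0, -0.0475, 0, 0, 0],
    [0, 0, -0.0485, 0, 0, 0],
    [0, 0, -0.0485, 0, 0, 0],
    [0, 0, -0.0485, 0, 0, 0],
  ],
)

```text
t: 28.22
ee_pos: [0.6282, -0.1783, 0.0078]
tool_rot: [1.0, -0.022, 0.0, 0.0]
force: [-0.9, 0.1, -1.7]
grip_width: 0.466
grasp_force: 31.8
```

>>> step_arm(
  commands=[
    [0, 0, -0.0006, 0, 0, 0],
    [0, 0, -0.0012, 0, 0, 0],
    [0, 0, -0.0012, 0, 0, 0],
    [0, 0, -0.0012, 0, 0, 0],
  ],
)

```text
t: 28.72
ee_pos: [0.6283, -0.1784, 0.0074]
tool_rot: [1.0, -0.022, 0.0, 0.0]
force: [-3.2, 0.7, 4.6]
grip_width: 0.458
grasp_force: 32.6
```

Contact was gentle. Now I release, retreat and close the fingers for the proof press.

>>> step_arm(
  commands=[
    [0, 0, 0.0006, 0, 0, 0],
    [0, 0, 0.0006, 0, 0, 0],
  ],
)

```text
t: 28.98
ee_pos: [0.6283, -0.1784, 0.0074]
tool_rot: [1.0, -0.022, 0.0, 0.0]
force: [-1.3, -0.2, 4.5]
grip_width: 0.463
grasp_force: 32.5
```

>>> step_arm(
  commands=[
    [0, 0, 0, 0, 0, 0],
    [0, 0, 0, 0, 0, 0],
    [0, 0, 0, 0, 0, 0],
    [0, 0, 0, 0, 0, 0],
  ],
  jaw=68,
)

```text
t: 29.48
ee_pos: [0.628, -0.1783, 0.0069]
tool_rot: [1.0, -0.022, -0.0, -0.0]
force: [0.9, -0.6, 0.7]
grip_width: 0.679
grasp_force: 0.0
```

>>> step_arm(
  commands=[
    [0, 0, 0.015, 0, 0, 0],
    [0, 0, 0.05, 0, 0, 0],
    [0, 0, 0.093, 0, 0, 0],
    [0, 0, 0.093, 0, 0, 0],
    [0, 0, 0.093, 0, 0, 0],
  ],
)

```text
t: 30.1
ee_pos: [0.6283, -0.1783, 0.1009]
tool_rot: [1.0, -0.022, 0.001, 0.0]
force: [-0.0, -0.0, -1.0]
grip_width: 0.68
grasp_force: 0.0
```

>>> step_arm(
  commands=[
    [0, 0, 0, 0, 0, 0],
    [0, 0, 0, 0, 0, 0],
    [0, 0, 0, 0, 0, 0],
    [0, 0, 0, 0, 0, 0],
    [0, 0, 0, 0, 0, 0],
    [0, 0, 0, 0, 0, 0],
  ],
  jaw=0,
  newtons=20,
)

```text
t: 30.85
ee_pos: [0.6281, -0.1783, 0.1001]
tool_rot: [1.0, -0.022, 0.0, 0.0]
force: [-0.4, 0.8, -0.0]
grip_width: 0.004
grasp_force: 0.0
```

```bash
python3 -c "
from h import *
wrist(name='pics/w6.png')"
```

```text
tcp [ 0.6281 -0.1783  0.1001] F [-0.38  0.82 -0.01]
[ 79. 358.] xy 467.9 104.7 size 57.1 36.4 deg 10.4
[319. 217.] xy 632.6 -179.6 size 46.5 33.3 deg -2.5
[273.  22.] xy 762.0 -154.0 size 87.0 22.4 deg 83.2
```

View pics/w6.png

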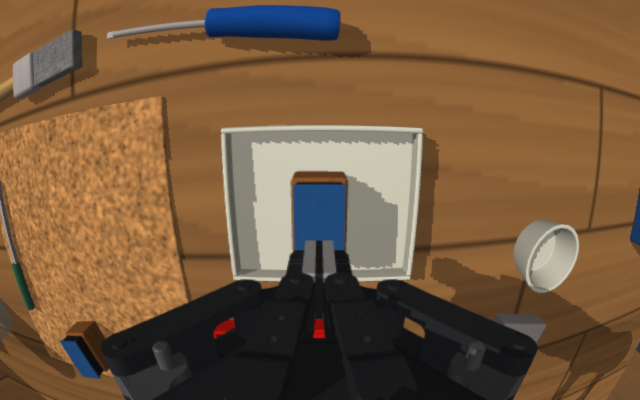

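The soft pad is flat in the white tray at (319,217). I press it now.

>>> step_arm(
  commands=[
    [0, 0, -0.025, 0, 0, 0],
    [0, 0, -0.04, 0, 0, 0],
    [0, 0, -0.046, 0, 0, 0],
    [0, 0, -0.049, 0, 0, 0],
    [0, 0, -0.051, 0, 0, 0],
    [0, 0, -0.053, 0, 0, 0],
    [0, 0, -0.054, 0, 0, 0],
    [0, 0, -0.054, 0, 0, 0],
    [0, 0, -0.054, 0, 0, 0],
  ],
)

```text
t: 32.02
ee_pos: [0.6283, -0.1783, 0.0465]
tool_rot: [1.0, -0.022, 0.0, 0.0]
force: [0.8, -0.2, 0.1]
grip_width: -0.002
grasp_force: 0.5
```

>>> step_arm(
  commands=[
    [0, 0, -0.001, 0, 0, 0],
    [0, 0, -0.002, 0, 0, 0],
    [0, 0, -0.0028, 0, 0, 0],
    [0, 0, -0.0028, 0, 0, 0],
    [0, 0, -0.0028, 0, 0, 0],
    [0, 0, -0.0028, 0, 0, 0],
  ],
)

```text
t: 32.78
ee_pos: [0.6282, -0.1784, 0.0434]
tool_rot: [1.0, -0.022, 0.0, 0.0]
force: [1.1, -0.1, 3.2]
grip_width: -0.001
grasp_force: 1.2
```

>>> step_arm(
  commands=[
    [0, 0, -0.0006, 0, 0, 0],
    [0, 0, -0.0006, 0, 0, 0],
    [0, 0, -0.0006, 0, 0, 0],
    [0, 0, -0.0006, 0, 0, 0],
  ],
)

```text
t: 33.28
ee_pos: [0.6281, -0.1783, 0.0427]
tool_rot: [1.0, -0.022, 0.0, 0.0]
force: [1.6, -0.5, 2.8]
grip_width: -0.002
grasp_force: 1.3
```

>>> step_arm(
  commands=[
    [0, 0, 0.01, 0, 0, 0],
    [0, 0, 0.06, 0, 0, 0],
    [0, 0, 0.12, 0, 0, 0],
    [0, 0, 0.17, 0, 0, 0],
    [-0.1, 0, 0.17, 0, 0, 0],
    [-0.15, -0.05, 0.17, 0, 0, 0],
    [-0.2, -0.1, 0.17, 0, 0, 0],
    [-0.25, -0.15, 0.17, 0, 0, 0],
    [-0.25, -0.2, 0.17, 0, 0, 0],
    [-0.25, -0.2, 0.17, 0, 0, 0],
  ],
)

```text
t: 34.52
ee_pos: [0.3758, -0.38, 0.2127]
tool_rot: [1.0, -0.023, -0.001, -0.0]
force: [0.3, 0.5, 0.1]
grip_width: -0.002
grasp_force: 0.0
```

```bash
python3 - <<'E'
from h import *
im=arm.camera("top");cv2.imwrite("pics/top1.png",im);s=arm.sense();print(s["t"],s["ee_pos"],s["force"])
blobs("top",im,(100,100,30),(130,255,255),.049,80,(215,155,425,285))
E
```

```text
34.575 [ 0.37447473 -0.38242662  0.21219103] [-2.39423411 -1.14911218 -0.80800569]
top [375.9 256.2] xy mm 449.7 -145.8 size 51.9 30.2 long-axis deg 1.6
top [269.8 254.5] xy mm 462.6 109.2 size 52.0 30.7 long-axis deg 10.7
top [383.7 185.5] xy mm 624.2 -177.6 size 52.6 30.3 long-axis deg -2.4
```

View pics/top1.png

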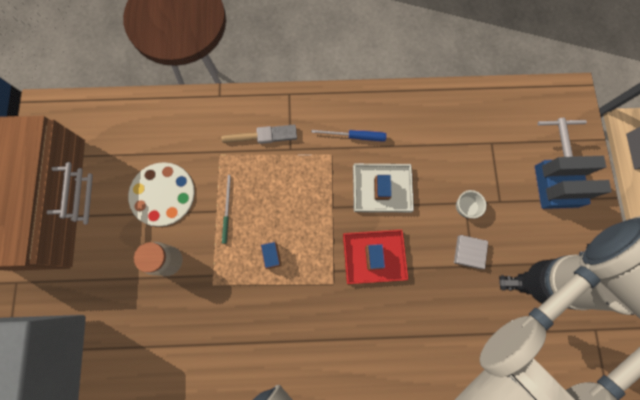

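The firm pad lies in the red tray at (376,256) and the soft pad in the white tray at (384,186). The medium pad has not moved from (270,255), and everything else looks undisturbed.

```bash
python3 -c "
from station import arm
print(arm.job_done())"
```

```text
the job is handed in; nothing more can be done
None
```

The job is handed in at about 34.6 s: the firm pad is in the red tray (13 N when pressed there) and the soft one in the white tray (about 3 N), while the medium one, which I pressed only about 4–5 mm (5.6 N), stands unmoved on the mat.

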